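# Uncover and shut the marked stopcock in the bench service box

## Robot

A 6-joint arm with a two-finger parallel gripper is mounted at the origin on the work surface. World frame = base frame: x ahead of the robot, y to its left, z up, the work surface at z = 0. Lengths are in mm, angles in rad, forces in N, time in s.
With the tool pointing down it reaches from about 350 to 875 mm from the base axis. Payload 4.2 kg.
Tool frame: the origin (TCP) lies at the very end of the fingers, on their centre line; the grasp point (between the pads) lies 19 mm behind it; z points along the fingers, y is the direction in which the jaws open and shut (so a half turn about z gives the same grasp; the last joint's range is limited). The gripper opens to 85 mm and grips with 20 to 120 N. Pads are 22 mm wide; open, the fingers measure 114 mm over their backs; the gripper's body (76 mm by 85 mm) begins 54 mm behind the grasp point. The pads swing forward as they close: fully open they stand 13 mm farther back than shut.
Start: joints at [-1.008, 0.385, 0.008, 0, -1.194, -0.259], TCP at [186.983, -596.353, 231.312] pointing down, gripper open.
Joint ranges: [-3.14, 3.14], [-1.21, 2.06], [-1.07, 1.41], [-3.16, 2.05], [-2.99, -0.16], [-3.1, 3.1]. Speed limits (rad/s): [2.79, 2.79, 3.14, 3.14, 3.14, 3.14].

## Interface

Orientations are given as a unit quaternion [x, y, z, w].
In Python, from bench import read_state, get_image, camera_params, job_done gives the robot as it stands.
- The arm moves only by the tool send_rows, never from a script. Its arguments are lists of equal length, an entry for each row: "translation": the shift along the tool's x, y, z in m, a list of three; "yaw": the turn about the tool's z in degrees; "fingers": the closure in counts, from 0 (fully open) to 255 (shut). A call has 1 to 12 rows; each row is the pose to reach, as a shift and turn from the pose measured when the call began, along the tool's axes at that moment; what a row does not reach only later rows make up. A row lasts 1/10 s, in which the tool goes at most 50 mm and 8.59 degrees, less where a joint would pass 70% of its speed; a pose out of reach is approached as far as the arm can. A call with a gripper value outside its range is refused whole. The fingers move at their own pace and stop on an object; the grip force is fixed at half the most. Time passes only in rows, so rows that repeat a pose let the fingers close. It gives the time, the measured TCP pose, the force and the opening at its end, in the units of the state.
- read_state(): the state, without advancing time (a new reading comes with each control period).
- get_image(name): name is "side" or "top"; returns the picture (400x640x3 uint8, blue, green, red); there is no depth.
- camera_params(name): a dict with "mtx" (3x3 intrinsics, pixels), "rvec" (rotation vector, rad) and "tvec" (3), from world to camera coordinates, as OpenCV has them. Camera axes: x right, y down, z forward; pixel columns grow to the right and rows downward; lengths in mm; the calibration is good to about 2 mm. A picture is of the moment at which its call begins. camera_params takes no time and is no camera call.
- job_done(): hands the job in, once; it reports no verdict.
The state is a dict: "clock": time; "joints": joint angles; "joint_vel": joint speeds; "joint_efforts": joint torques, N m; "position": TCP position; "ee_rot": TCP orientation; "contact_force": force on the tool from outside, world axes, zero at the start; "wrist_torque": the same for the moment, N m; "gripper_width": finger opening in mm.
Only numpy, scipy, OpenCV 4.12 (cv2) and the standard library are available. Lean on these libraries where they do the work, as an engineer would, in place of code of your own. Each camera call takes 0.05 s, during which the arm holds its last target.

## Task

Push the sheet-metal cover of the bench service box all the way along to the blank end, so that the two valve handles lie uncovered, then push the marked handle (the one with the round disc on it) round clockwise until it is fully shut against its stop. Do it all by pushing with the fingertips, lift nothing: keep the cover down on its runners, leave the plain handle as it is, and do not disturb the glassware, bottles and other loose things around and on the box.

Things in the scene. Friction and masses are not known exactly. Their poses are not given: they have to be found in the camera images.
- box: White sheet-metal box fixed to the bench, 190 mm (x) by 428 mm (y), 50 mm high, turned up to 0.3 rad; a flat deck 70 mm deep, as high, joins its far (+x) side. Origin: underside centre of the 190 x 428 part; x points away from the robot, y along the box. The half y < 0 is the valve bay, the half y > 0 the blank end, a closed block. The deck carries small loose things.
- bay (a point): Centre of the floor of the valve bay, 6 mm above the bench, at x = 0, y = -104 mm in the box frame. The bay is an open well, inside 150 mm (x) by 208 mm (y), its walls 50 mm above the bench. Axes as the box's. Both valves stand in it; the cover hides it at the start.
- cover_stop (a point): Middle of the end stop at the box's +y end, at x = 0, y = 208 mm in the box frame, 62 mm above the bench: its inner face, where the cover's edge comes to rest. The cover's runners are the tops of the long walls, 50 mm above the bench, with guide lips outside them up to 62 mm; the -y end has a lip up to 56 mm.
- rib (a point): Centre of the cover's push rib, 67 mm above the bench. Cover: loose aluminium plate (0.4 kg), 174 (x) by 207 (y) by 5 mm, on the runners, top 55 mm above the bench. Rib across its middle: 90 mm (x), 10 mm thick (y), 24 mm tall, top at 79 mm. Axes as the box's. Starts at box y = -103 to -93 mm; against the stop it is at y = +104 mm. A few newtons push it.
- handle_marked (a joint): Angle of the marked handle, rad: 0 = open, pointing along the box's -y; grows clockwise seen from above; 1.571 = fully shut against its stop, pointing along the box's -x. Starts between 0 and 0.3 and stays where it is left; turning it takes about 0.06 N m.
- marked_end (a point): Centre of the disc on the marked handle, 48 mm from its pivot, 33 mm above the bench. Steel bar 12 mm wide and thick (27 to 39 mm above the bench), reaching 60 mm from the pivot; disc 34 mm diameter, 14 mm thick (27 to 41 mm above the bench). Hidden under the cover at the start.
- marked_pivot (a point): Pivot axis of the marked valve, at the handle's mid-height (33 mm above the bench), with a 20 mm hub (its top 38 mm above the bench) and below it a brass valve body 24 x 40 mm. It sits at x = 0 and y = -133 or -48 mm in the box frame; the plain valve has the other place. Axes as the box's.
- handle_plain (a joint): Angle of the plain handle, same meaning and start; it must be left alone.
- plain_end (a point): Point on the plain handle 48 mm from its pivot, 33 mm above the bench. The same bar handle as the marked one, without the disc.
- plain_pivot (a point): Pivot axis of the plain valve, like marked_pivot, in the other place.
- bottle_a: White plastic bottle with red cap, 76 mm diameter, 200 mm tall, standing on the bench beyond the box's -y end. Origin at its underside.
- bottle_b: Another such bottle near the first. Origin at its underside.
- beaker: Empty glass beaker, 70 mm diameter, 85 mm tall, on the bench beyond the box's +y end. Origin at its underside.
- dish: Closed clear dish, 90 mm diameter, 15 mm tall, lying on the bench between robot and box. Origin at its underside.
- stopper: Rubber stopper, 38 mm diameter, 30 mm tall, standing on the box's far deck (50 mm above the bench). Origin at its underside.
- jar: Small amber jar, 36 mm diameter, 45 mm tall, standing on the box's far deck. Origin at its underside.
- spatula: Steel spoon spatula, 150 mm long, lying on the bench between robot and box. Origin at its underside centre.

How it is judged:
By the outcome, as a careful person would: the job done as asked, in the order asked, and still so for the second after the job is handed in, with the robot touching nothing.
It also fails if it takes over 51 s, if anything falls off the work surface, if the arm or the gripper's body presses on something with over 40 N, if the wrist force passes 120 N, or if a joint passes its speed limit or range.

## Working session

There is one attempt and no reset: what is moved stays moved. The work goes in short steps, Python scripts to look and compute and a tool call to move; the robot and the scene stay as the last step left them, time stands still between calls to the robot, and variables do not carry over. Pictures are saved under pics/ and viewed, and the job is handed in when it is done.

Besides the shell and the picture viewer there is one more tool, called as a command line: name --pt "numbers of a row" for each row, then --argument value for the rest. send_rows: Moves the arm, as the interface text tells. Its arguments: {"type":"object","properties":{"translation":{"type":"array","items":{"type":"array","items":{"type":"number"}}},"yaw":{"type":"array","items":{"type":"number"}},"fingers":{"type":"array","items":{"type":"number"}}},"required":["translation","yaw","fingers"]}

```bash
ls; mkdir -p pics; python3 - <<'E'
from bench import *
import cv2
print(read_state())
for n in("side","top"):
    cv2.imwrite(f"pics/{n}0.png",get_image(n)); print(camera_params(n))
E
```

```text
pics
{'clock': 0.0, 'joints': array([-1.00840509e+00,  3.85563827e-01,  6.60214458e-03, -4.75073457e-04,
       -1.19403279e+00, -2.58614568e-01]), 'joint_vel': array([ 0.00132883, -0.00183815,  0.00023485,  0.00016271,  0.00020211,
        0.00066944]), 'joint_efforts': array([-2.21217319e-04, -3.92284548e+01,  1.88396412e+01,  4.18623358e+00,
       -4.69894556e-03,  1.18821654e-05]), 'position': array([ 186.79003684, -595.80499041,  230.2115019 ]), 'ee_rot': array([-1.51218273e-01,  9.88499761e-01,  1.09586692e-03, -2.36169270e-04]), 'contact_force': array([0.13316638, 1.15486635, 0.63806971]), 'wrist_torque': array([-0.02421428, -0.03724637,  0.02876854]), 'gripper_width': 85.35398947569965}
{'mtx': array([[367.45728962,   0.        , 322.24327703],
       [  0.        , 367.45728962, 198.71835849],
       [  0.        ,   0.        ,   1.        ]]), 'rvec': array([ 0.93027843, -2.43242102,  1.1042557 ]), 'tvec': array([417.37400569, 275.95949531, 726.0407035 ])}
{'mtx': array([[388.94962346,   0.        , 314.07665203],
       [  0.        , 388.94962346, 203.50119032],
       [  0.        ,   0.        ,   1.        ]]), 'rvec': array([ 2.20814834, -2.16209537,  0.02877296]), 'tvec': array([  40.92953749,  533.46913127, 1093.64984168])}
```

View pics/top0.png

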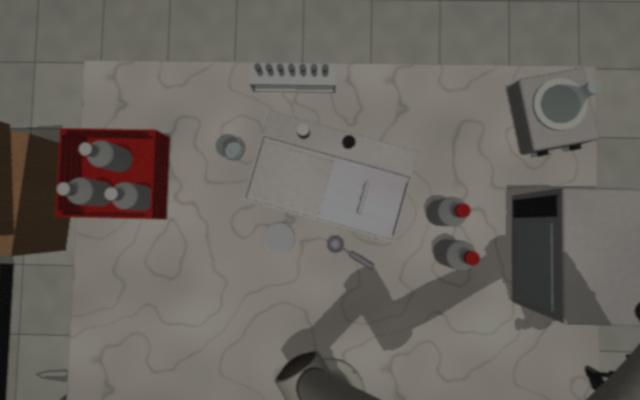

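View pics/side0.png

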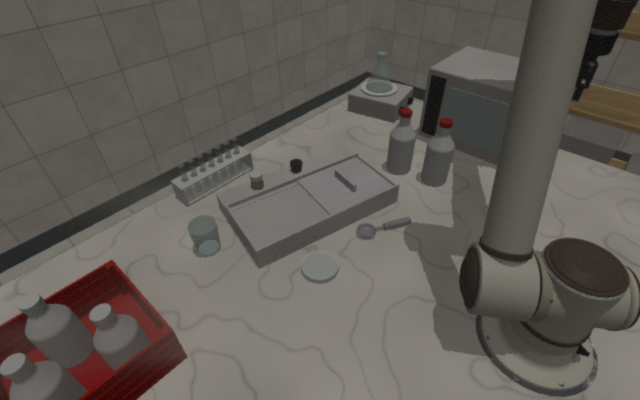

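```bash
python3 - <<'E'
import cv2
a=cv2.imread('pics/top0.png')
cv2.imwrite('pics/top0b.png',cv2.resize(a[80:330,150:480],None,fx=2.4,fy=2.4,interpolation=cv2.INTER_CUBIC))
E
```

```text
(no output)
```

View pics/top0b.png

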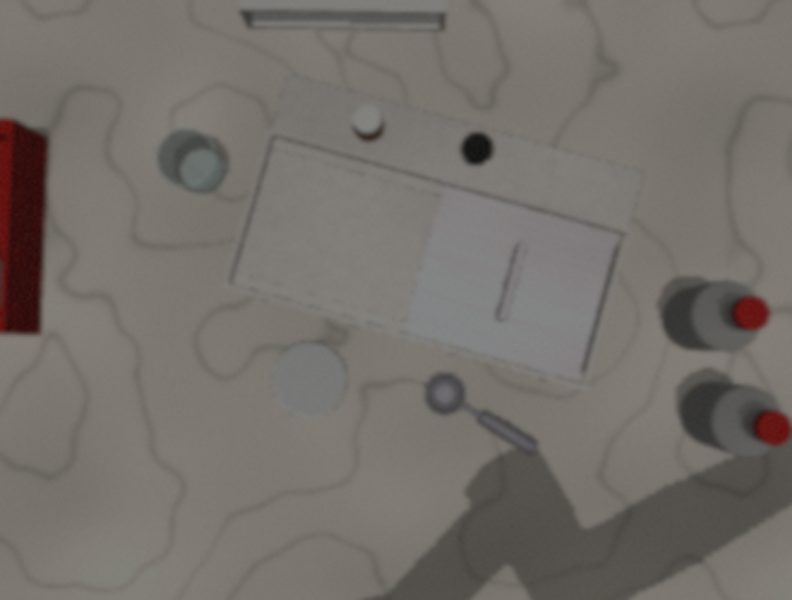

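```bash
cat > h.py <<'E'
import numpy as np,cv2
from bench import *
def bp(n,uv,z):
    p=camera_params(n);R,_=cv2.Rodrigues(p['rvec']);t=np.array(p['tvec']).ravel()
    d=R.T@np.linalg.solve(p['mtx'],[uv[0],uv[1],1]);c=-R.T@t
    return c+d*(z-c[2])/d[2]
def pj(n,P):
    p=camera_params(n);return cv2.projectPoints(np.array(P,float).reshape(-1,3),p['rvec'],p['tvec'],p['mtx'],None)[0].reshape(-1,2)
def crop(n,name,x0,y0,x1,y1,f):
    a=get_image(n);cv2.imwrite(name,cv2.resize(a[y0:y1,x0:x1],None,fx=f,fy=f,interpolation=cv2.INTER_CUBIC))
E
python3 - <<'E'
from h import *
c=lambda u,v:(150+u/2.4-.3,80+v/2.4-.3)
for nm,uv,z in [("+y far",(273,136),62),("+y near",(231,282),62),("-y far",(624,234),60),("-y near",(583,380),60),("rib far",(520,243),79),("rib near",(500,320),79),("stopper?",(477,147),80),("jar?",(368,118),95),("spoon",(445,393),5),("spat end",(535,448),5),("dish",(310,378),15),("capA",(751,313),200),("capB",(772,428),200),("beaker",(202,170),0)]:
    print(nm,bp('top',c(*uv),z).round(1))
E
```

```text
+y far [712.3 194.5  62. ]
+y near [543.5 237.8  62. ]
-y far [ 607.2 -207.6   60. ]
-y near [ 441.1 -163.3   60. ]
rib far [592.6 -88.1  79. ]
rib near [506.2 -67.2  79. ]
stopper? [699.7 -38.3  80. ]
jar? [727.  84.  95.]
spoon [420.1 -10.1   5. ]
spat end [ 357.8 -117.6    5. ]
dish [434.7 150.   15. ]
capA [ 515.  -300.9  200. ]
capB [ 403.7 -321.4  200. ]
beaker [682.9 289.7   0. ]
```

```bash
cat >> h.py <<'E'
O=np.array([576.,15.3]);YAW=-0.254
def b2w(x,y,z=0,O=O,yaw=YAW):
    c,s=np.cos(yaw),np.sin(yaw);return np.array([O[0]+c*x-s*y,O[1]+s*x+c*y,z])
E
python3 - <<'E'
from h import *
for n in('top','side'):
    a=cv2.imread(f'pics/{n}0.png');x0,y0,x1,y1,f=(220,100,460,260,3.3) if n=='top' else (200,140,420,275,3.6)
    b=cv2.resize(a[y0:y1,x0:x1],None,fx=f,fy=f,interpolation=cv2.INTER_CUBIC)
    b=cv2.convertScaleAbs(b,alpha=1.6)
    def line(P,col):
        q=(pj(n,[b2w(*p) for p in P])-[x0,y0]+.5)*f
        cv2.polylines(b,[q.astype(int).reshape(-1,1,2)],True,col,1)
    line([(-95,-214,50),(95,-214,50),(95,214,50),(-95,214,50)],(0,0,255))
    line([(95,-214,50),(165,-214,50),(165,214,50),(95,214,50)],(255,0,255))
    line([(-87,-208,62),(87,-208,62),(87,208,62),(-87,208,62)],(0,255,0))
    line([(-45,-103,79),(45,-103,79),(45,-93,79),(-45,-93,79)],(255,0,0))
    cv2.imwrite(f'pics/{n}0ov.png',b)
E
```

```text
(no output)
```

View pics/top0ov.png

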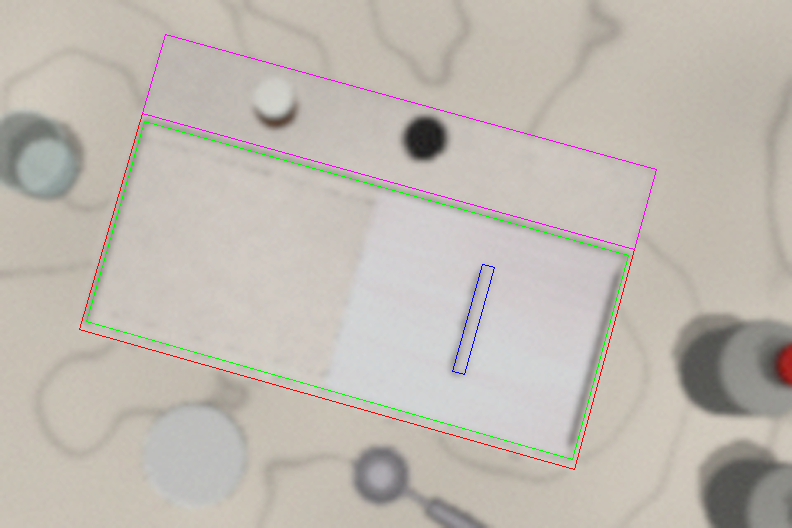

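View pics/side0ov.png

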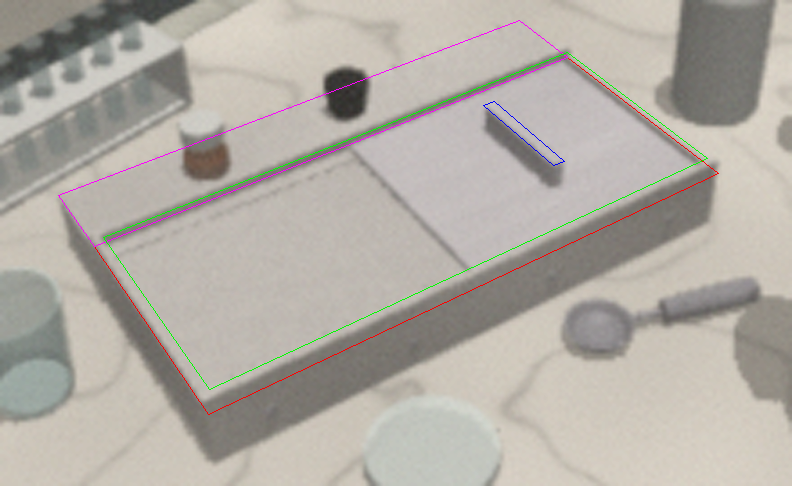

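```bash
cat >> h.py <<'E'
from scipy.spatial.transform import Rotation as Ro
def st():
    s=read_state();R=Ro.from_quat(s['ee_rot']).as_matrix();p=s['position']
    c,q=np.cos(YAW),np.sin(YAW);d=p[:2]-O
    ya=np.degrees(np.arctan2(R[1,1],R[0,1]))
    print('t',s['clock'].round(2),'pos',p.round(1),'box',[round(c*d[0]+q*d[1],1),round(-q*d[0]+c*d[1],1)],'F',s['contact_force'].round(1),'w',round(float(s['gripper_width']),1),'tooly deg',ya.round(2),'yaw needed (tool) ',round(ya-(90+np.degrees(YAW)),2),'down',R[:,2].round(3))
    return s,R
def go(*pts):
    s,R=st()
    for p in pts:
        w=b2w(*p);print(p,w.round(1),'tool m',(R.T@(w-s['position'])/1000).round(4))
E
python3 - <<'E'
from h import *
go((0,-135,260),(0,-135,100),(0,-135,63))
E
```

```text
Traceback (most recent call last):
  File "h.py", line 22, in go
    s,R=st()
        ~~^^
  File "h.py", line 19, in st
    print('t',s['clock'].round(2),'pos',p.round(1),'box',[round(c*d[0]+q*d[1],1),round(-q*d[0]+c*d[1],1)],'F',s['contact_force'].round(1),'w',round(float(s['gripper_width']),1),'tooly deg',ya.round(2),'yaw needed (tool) ',round(ya-(90+np.degrees(YAW)),2),'down',R[:,2].round(3))
              ^^^^^^^^^^^^^^^^
AttributeError: 'float' object has no attribute 'round'
```

```bash
sed -i "s/s\['clock'\].round(2)/round(s['clock'],2)/" h.py; python3 - <<'E'
from h import *
go((0,-135,260),(0,-135,100),(0,-135,63))
E
```

```text
t 0.1 pos [ 186.8 -595.9  230.3] box [np.float64(-223.1), np.float64(-689.4)] F [ 0.1  0.9 -0.2] w 85.2 tooly deg 107.4 yaw needed (tool)  31.95 down [-0.001  0.002 -1.   ]
(0, -135, 260) [ 542.1 -115.4  260. ] tool m [-0.4827  0.3524 -0.029 ]
(0, -135, 100) [ 542.1 -115.4  100. ] tool m [-0.4827  0.3521  0.131 ]
(0, -135, 63) [ 542.1 -115.4   63. ] tool m [-0.4827  0.352   0.168 ]
```

send_rows --pt "0 0 -0.03" --pt "-0.04 0.029 -0.04" --pt "-0.08 0.058 -0.04" --pt "-0.12 0.087 -0.04" --pt "-0.16 0.116 -0.04" --pt "-0.2 0.145 -0.04" --pt "-0.24 0.174 -0.04" --pt "-0.28 0.203 -0.04" --pt "-0.32 0.232 -0.04" --pt "-0.36 0.261 -0.04" --pt "-0.4 0.29 -0.04" --pt "-0.44 0.32 -0.04" --yaw '[0,3,6,9,12,15,18,21,24,27,30,32]' --fingers '[255,255,255,255,255,255,255,255,255,255,255,255]'

```text
clock: 1.3
position: [511.6, -157.1, 270.7]
ee_rot: [0.128, 0.992, 0.001, -0.001]
contact_force: [0.9, -0.4, -0.4]
gripper_width: -0.2
```

```bash
python3 - <<'E'
from h import *
go((0,-135,260),(0,-135,100),(0,-135,63))
E
```

```text
t 1.3 pos [ 511.6 -157.1  270.7] box [np.float64(-19.0), np.float64(-183.0)] F [ 0.9 -0.4 -0.4] w -0.2 tooly deg 75.31 yaw needed (tool)  -0.14 down [-0.001  0.002 -1.   ]
(0, -135, 260) [ 542.1 -115.4  260. ] tool m [-0.0189  0.0481  0.0108]
(0, -135, 100) [ 542.1 -115.4  100. ] tool m [-0.0191  0.0478  0.1708]
(0, -135, 63) [ 542.1 -115.4   63. ] tool m [-0.0192  0.0477  0.2078]
```

send_rows --pt "-0.019 0.045 0.01" --pt "-0.019 0.048 0.05" --pt "-0.019 0.048 0.09" --pt "-0.019 0.048 0.13" --pt "-0.019 0.048 0.17" --pt "-0.019 0.048 0.185" --pt "-0.019 0.048 0.195" --pt "-0.019 0.048 0.203" --pt "-0.019 0.048 0.206" --pt "-0.019 0.048 0.206" --yaw '[0,0,0,0,0,0,0,0,0,0]' --fingers '[255,255,255,255,255,255,255,255,255,255]'

```text
clock: 2.3
position: [542.4, -115.1, 65.2]
ee_rot: [0.128, 0.992, 0.001, -0.0]
contact_force: [0.0, 0.2, 0.6]
gripper_width: 0.1
```

```bash
python3 - <<'E'
from h import *
go((0,-115,63),(0,88,63))
crop('side','pics/s1.png',200,100,460,280,3)
E
```

```text
t 2.3 pos [ 542.4 -115.1   65.2] box [np.float64(0.2), np.float64(-134.7)] F [0.  0.2 0.6] w 0.1 tooly deg 75.31 yaw needed (tool)  -0.13 down [-0.     0.002 -1.   ]
(0, -115, 63) [547.1 -96.   63. ] tool m [0.0002 0.0196 0.0022]
(0, 88, 63) [598.1 100.5  63. ] tool m [0.0007 0.2226 0.0026]
```

View pics/s1.png

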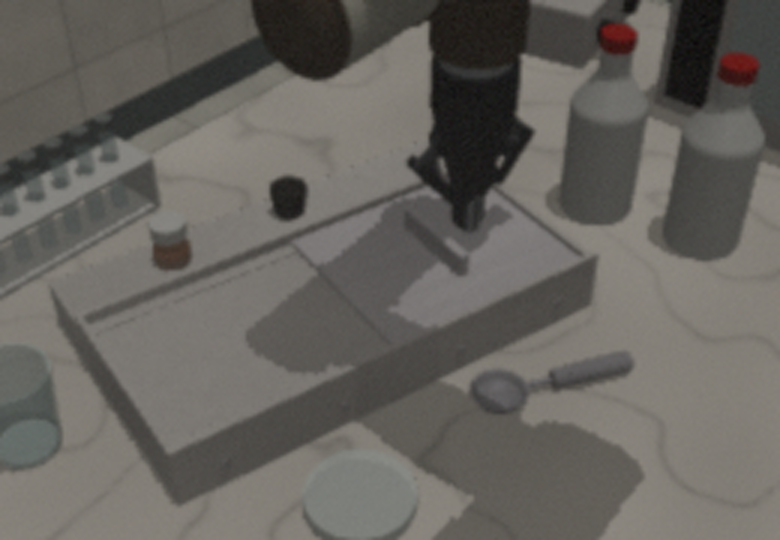

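send_rows --pt "0 0.006 0.001" --pt "0 0.012 0.002" --pt "0 0.018 0.002" --pt "0 0.024 0.002" --pt "0 0.032 0.002" --pt "0 0.042 0.002" --pt "0 0.052 0.002" --pt "0 0.062 0.002" --pt "0 0.072 0.002" --pt "0 0.082 0.002" --pt "0 0.092 0.002" --pt "0 0.1 0.002" --yaw '[0,0,0,0,0,0,0,0,0,0,0,0]' --fingers '[255,255,255,255,255,255,255,255,255,255,255,255]'

```text
clock: 3.55
position: [568.1, -17.5, 63.9]
ee_rot: [0.128, 0.992, 0.001, 0.0]
contact_force: [-1.1, -5.1, 4.0]
gripper_width: -0.3
```

```bash
python3 - <<'E'
from h import *
go((0,80,63),(0,88,63))
crop('side','pics/s2.png',200,100,460,280,3)
E
```

```text
t 3.55 pos [568.1 -17.5  63.9] box [np.float64(0.6), np.float64(-33.8)] F [-1.1 -5.1  4. ] w -0.3 tooly deg 75.34 yaw needed (tool)  -0.1 down [ 0.     0.002 -1.   ]
(0, 80, 63) [596.1  92.7  63. ] tool m [0.0008 0.1138 0.0011]
(0, 88, 63) [598.1 100.5  63. ] tool m [0.0008 0.1218 0.0011]
```

View pics/s2.png

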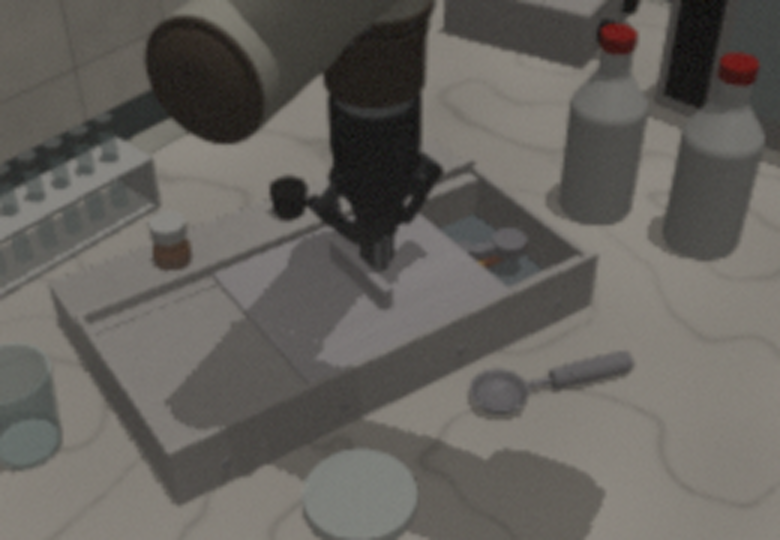

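send_rows --pt "0 0.008 0" --pt "0 0.018 0" --pt "0 0.028 0" --pt "0 0.038 0" --pt "0 0.048 0" --pt "0 0.058 0" --pt "0 0.068 0" --pt "0 0.078 0" --pt "0 0.088 0" --pt "0 0.098 0" --pt "0 0.105 0" --pt "0 0.112 0" --yaw '[0,0,0,0,0,0,0,0,0,0,0,0]' --fingers '[255,255,255,255,255,255,255,255,255,255,255,255]'

```text
clock: 4.8
position: [596.9, 92.7, 63.8]
ee_rot: [0.127, 0.992, 0.001, 0.0]
contact_force: [0.0, -2.2, -1.4]
gripper_width: -0.2
```

```bash
python3 - <<'E'
from h import *
go((0,80,63),(0,88,63))
crop('side','pics/s3.png',200,100,460,280,3)
E
```

```text
t 4.8 pos [596.9  92.7  63.8] box [np.float64(0.8), np.float64(80.2)] F [ 0.  -2.2 -1.4] w -0.2 tooly deg 75.38 yaw needed (tool)  -0.07 down [ 0.001  0.003 -1.   ]
(0, 80, 63) [596.1  92.7  63. ] tool m [ 0.0008 -0.0002  0.0008]
(0, 88, 63) [598.1 100.5  63. ] tool m [0.0008 0.0078 0.0008]
```

View pics/s3.png

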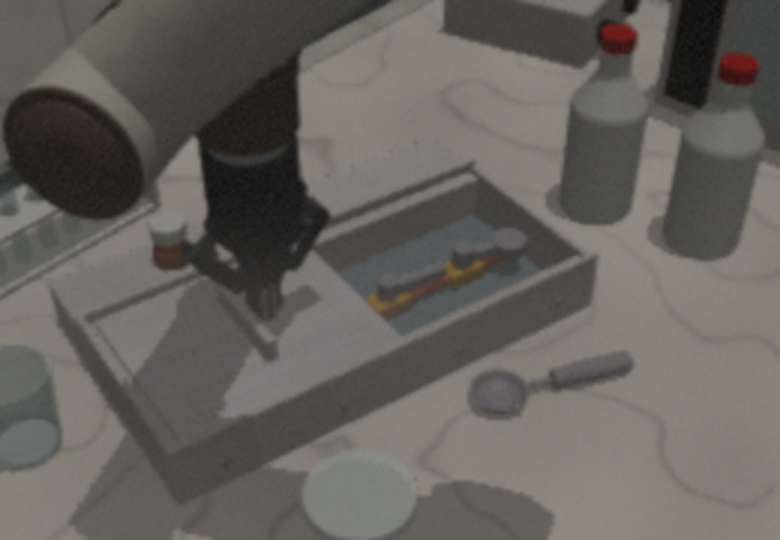

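send_rows --pt "0 0.002 0" --pt "0 0.004 0" --pt "0 0.006 0" --pt "0 0.007 0" --pt "0 0.008 0" --pt "0 0.009 0" --pt "0 0.009 0" --yaw '[0,0,0,0,0,0,0]' --fingers '[255,255,255,255,255,255,255]'

```text
clock: 5.55
position: [598.4, 100.5, 64.0]
ee_rot: [0.127, 0.992, 0.0, -0.001]
contact_force: [-2.1, -7.2, 1.9]
gripper_width: 0.0
```

send_rows --pt "0 0.002 0" --pt "0 0.003 0" --pt "0 0.004 0" --pt "0 0.005 0" --pt "0 0.005 0" --yaw '[0,0,0,0,0]' --fingers '[255,255,255,255,255]'

```text
clock: 6.05
position: [598.0, 101.1, 64.1]
ee_rot: [0.128, 0.992, -0.003, -0.003]
contact_force: [-0.5, -14.8, 2.5]
gripper_width: -0.4
```

```bash
python3 - <<'E'
from h import *
st()
crop('side','pics/s4.png',200,150,400,280,4)
crop('top','pics/t4.png',230,120,430,250,4)
E
```

```text
t 6.05 pos [598.  101.1  64.1] box [np.float64(-0.3), np.float64(88.5)] F [ -0.5 -14.8   2.5] w -0.4 tooly deg 75.32 yaw needed (tool)  -0.13 down [-0.007 -0.005 -1.   ]
```

View pics/s4.png

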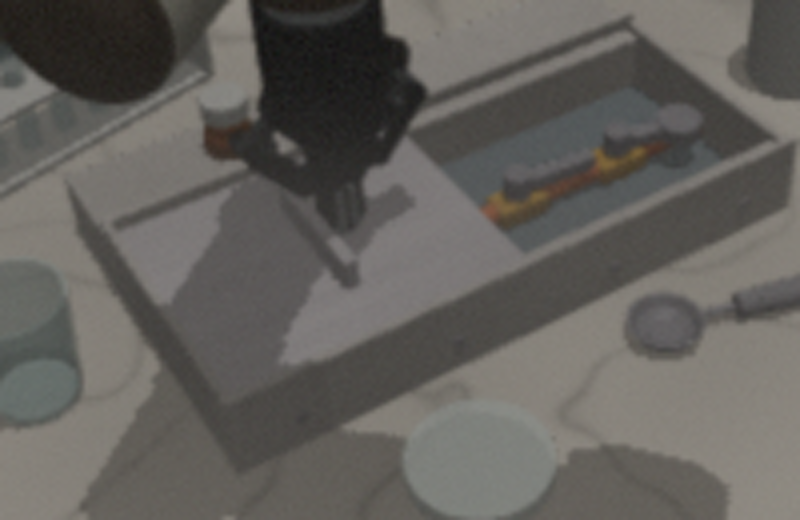

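View pics/t4.png

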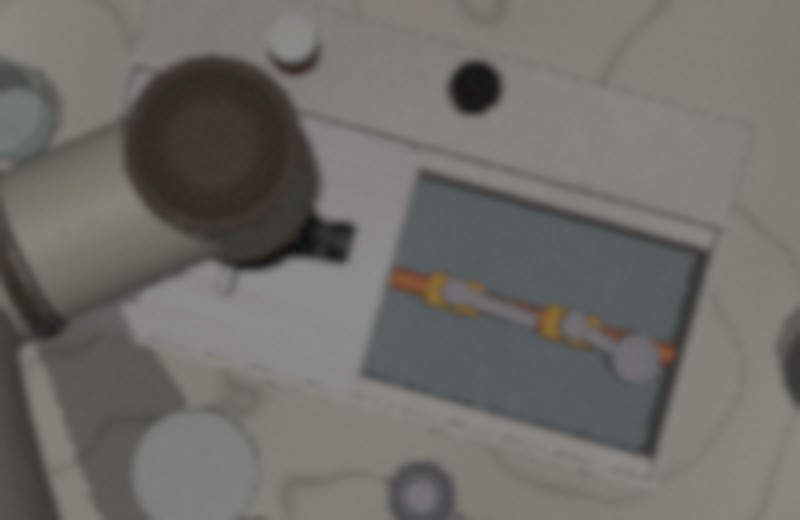

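send_rows --pt "0 -0.006 0" --pt "0 -0.014 0" --pt "0 -0.02 -0.01" --pt "0 -0.03 -0.04" --pt "0 -0.05 -0.07" --pt "0 -0.08 -0.08" --pt "0 -0.12 -0.08" --pt "0 -0.16 -0.08" --pt "0 -0.2 -0.08" --yaw '[0,0,0,0,0,0,0,0,0]' --fingers '[255,255,255,255,255,255,255,255,255]'

```text
clock: 7.05
position: [548.0, -92.8, 146.8]
ee_rot: [0.127, 0.992, -0.002, -0.001]
contact_force: [1.2, 0.5, 0.6]
gripper_width: 0.2
```

```bash
python3 - <<'E'
from h import *
c=lambda u,v:(230+u/4-.4,120+v/4-.4)
cc,q=np.cos(YAW),np.sin(YAW)
for n,uv,z in [('disc',(635,357),41),('hubM',(577,325),38),('hubP',(460,291),38),('Pend',(540,318),39)]:
    d=bp('top',c(*uv),z)[:2]-O; print(n,[round(cc*d[0]+q*d[1],1),round(-q*d[0]+cc*d[1],1)])
st()
E
```

```text
disc [np.float64(-11.1), np.float64(-177.8)]
hubM [np.float64(-0.3), np.float64(-133.8)]
hubP [np.float64(0.5), np.float64(-49.4)]
Pend [np.float64(-2.6), np.float64(-107.8)]
t 7.05 pos [548.  -92.8 146.8] box [np.float64(0.1), np.float64(-111.6)] F [1.2 0.5 0.6] w 0.2 tooly deg 75.38 yaw needed (tool)  -0.07 down [-0.003 -0.004 -1.   ]
```

```bash
python3 - <<'E'
from h import *
go((28,-182,140),(28,-182,60),(28,-182,27))
for th in np.arange(.2,1.65,.15).tolist()+[1.571]:
    print(round(th,2),round(-48*np.sin(th)+28*np.cos(th),1),round(-133-48*np.cos(th)-28*np.sin(th),1))
E
```

```text
t 7.05 pos [548.  -92.8 146.8] box [np.float64(0.1), np.float64(-111.6)] F [1.2 0.5 0.6] w 0.2 tooly deg 75.38 yaw needed (tool)  -0.07 down [-0.003 -0.004 -1.   ]
(28, -182, 140) [ 557.4 -167.9  140. ] tool m [-0.028  -0.0703  0.0071]
(28, -182, 60) [ 557.4 -167.9   60. ] tool m [-0.0282 -0.0699  0.0871]
(28, -182, 27) [ 557.4 -167.9   27. ] tool m [-0.0283 -0.0697  0.1201]
0.2 17.9 -185.6
0.35 9.8 -187.7
0.5 1.6 -188.5
0.65 -6.8 -188.2
0.8 -14.9 -186.5
0.95 -22.8 -183.7
1.1 -30.1 -179.7
1.25 -36.7 -174.7
1.4 -42.5 -168.8
1.55 -47.4 -162.0
1.57 -48.0 -161.0
```

send_rows --pt "-0.015 -0.04 0" --pt "-0.028 -0.07 0.01" --pt "-0.028 -0.07 0.05" --pt "-0.028 -0.07 0.08" --pt "-0.028 -0.07 0.095" --pt "-0.028 -0.07 0.107" --pt "-0.028 -0.07 0.115" --pt "-0.028 -0.07 0.12" --pt "-0.028 -0.07 0.12" --yaw '[0,0,0,0,0,0,0,0,0]' --fingers '[255,255,255,255,255,255,255,255,255]'

```text
clock: 7.95
position: [557.3, -167.9, 27.2]
ee_rot: [0.127, 0.992, -0.002, -0.001]
contact_force: [-0.6, -0.2, 0.1]
gripper_width: 0.1
```

```bash
python3 - <<'E'
from h import *
go((18,-185,27),(2,-188,27),(-15,-186.5,27))
crop('side','pics/s5.png',260,120,420,250,4.6)
E
```

```text
t 7.95 pos [ 557.3 -167.9   27.2] box [np.float64(27.9), np.float64(-182.1)] F [-0.6 -0.2  0.1] w 0.1 tooly deg 75.4 yaw needed (tool)  -0.05 down [-0.003 -0.004 -1.   ]
(18, -185, 27) [ 546.9 -168.3   27. ] tool m [ 0.0099 -0.0029  0.0002]
(2, -188, 27) [ 530.7 -167.2   27. ] tool m [ 0.0259 -0.0059  0.0003]
(-15, -186.5, 27) [ 514.6 -161.4   27. ] tool m [ 0.0429 -0.0045  0.0003]
```

View pics/s5.png

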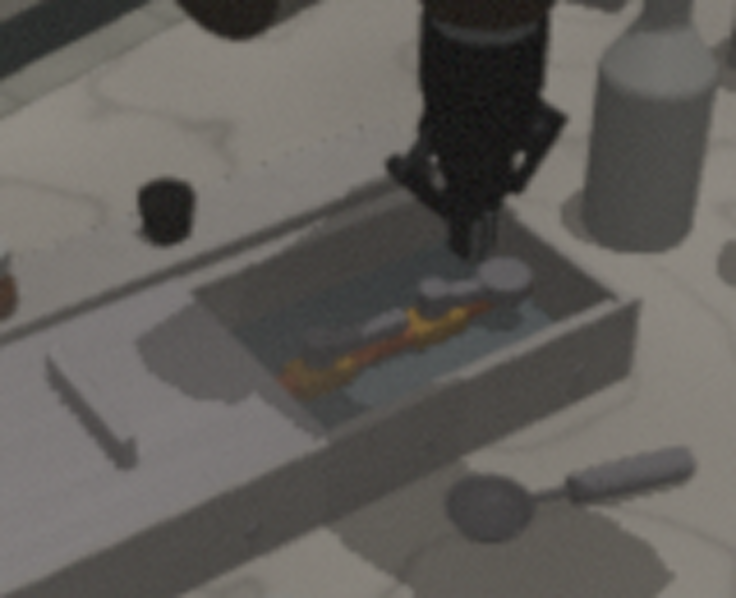

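send_rows --pt "0.006 -0.002 0" --pt "0.01 -0.003 0" --pt "0.014 -0.005 0" --pt "0.018 -0.0055 0" --pt "0.022 -0.006 0" --pt "0.026 -0.0065 0" --pt "0.03 -0.006 0" --pt "0.035 -0.006 0" --pt "0.039 -0.005 0" --pt "0.043 -0.0045 0" --pt "0.043 -0.0045 0" --yaw '[0,0,0,0,0,0,0,0,0,0,0]' --fingers '[255,255,255,255,255,255,255,255,255,255,255]'

```text
clock: 9.1
position: [513.8, -161.3, 27.6]
ee_rot: [0.127, 0.992, -0.002, -0.002]
contact_force: [-0.5, 0.3, -0.1]
gripper_width: -0.2
```

```bash
python3 - <<'E'
from h import *
go((-30,-179.7,27),(-42.5,-168.8,27),(-48,-161,27))
crop('side','pics/s6.png',260,120,420,250,4.6)
crop('top','pics/t6.png',300,120,440,250,4.6)
E
```

```text
t 9.1 pos [ 513.8 -161.3   27.6] box [np.float64(-15.8), np.float64(-186.5)] F [-0.5  0.3 -0.1] w -0.2 tooly deg 75.41 yaw needed (tool)  -0.04 down [-0.004 -0.004 -1.   ]
(-30, -179.7, 27) [ 501.8 -151.1   27. ] tool m [0.0142 0.0068 0.0006]
(-42.5, -168.8, 27) [ 492.4 -137.4   27. ] tool m [0.0267 0.0177 0.0006]
(-48, -161, 27) [ 489.1 -128.5   27. ] tool m [0.0322 0.0255 0.0005]
```

View pics/s6.png

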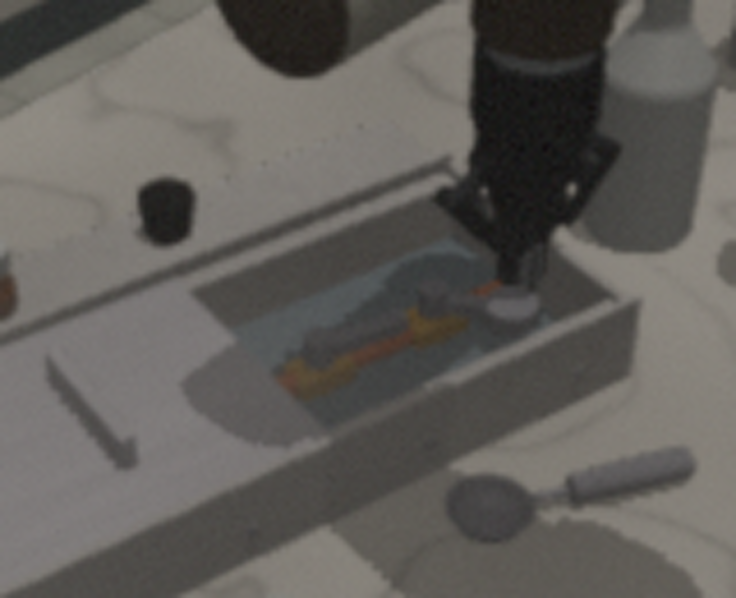

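View pics/t6.png

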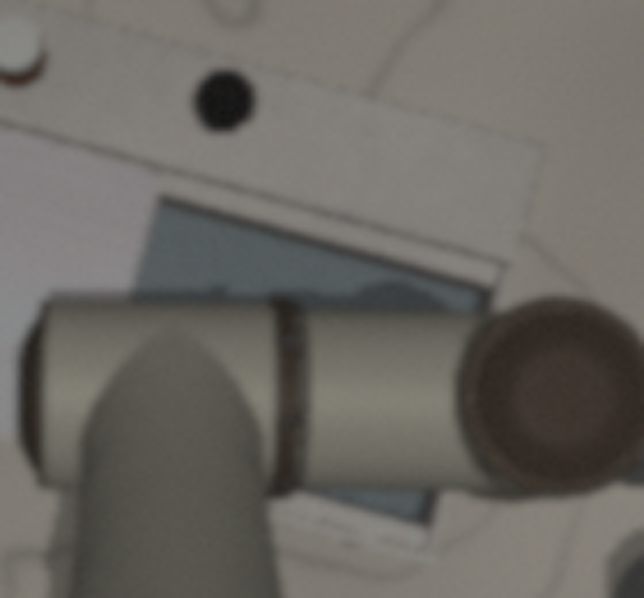

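send_rows --pt "0.004 0.0015 0" --pt "0.007 0.003 0" --pt "0.011 0.005 0" --pt "0.0145 0.007 0" --pt "0.018 0.0095 0" --pt "0.021 0.012 0" --pt "0.024 0.015 0" --pt "0.0267 0.018 0" --pt "0.029 0.0205 0" --pt "0.0305 0.0225 0" --pt "0.0315 0.024 0" --yaw '[0,0,0,0,0,0,0,0,0,0,0]' --fingers '[255,255,255,255,255,255,255,255,255,255,255]'

```text
clock: 10.3
position: [489.4, -130.1, 27.4]
ee_rot: [0.127, 0.992, -0.002, -0.002]
contact_force: [0.6, -1.6, 0.2]
gripper_width: 0.3
```

```bash
python3 - <<'E'
from h import *
go((-48,-161,27),(-48,-158,27))
crop('side','pics/s7.png',260,120,420,250,4.6)
E
```

```text
t 10.3 pos [ 489.4 -130.1   27.4] box [np.float64(-47.3), np.float64(-162.5)] F [ 0.6 -1.6  0.2] w 0.3 tooly deg 75.41 yaw needed (tool)  -0.04 down [-0.004 -0.004 -1.   ]
(-48, -161, 27) [ 489.1 -128.5   27. ] tool m [0.0007 0.0015 0.0004]
(-48, -158, 27) [ 489.8 -125.6   27. ] tool m [0.0007 0.0045 0.0004]
```

View pics/s7.png

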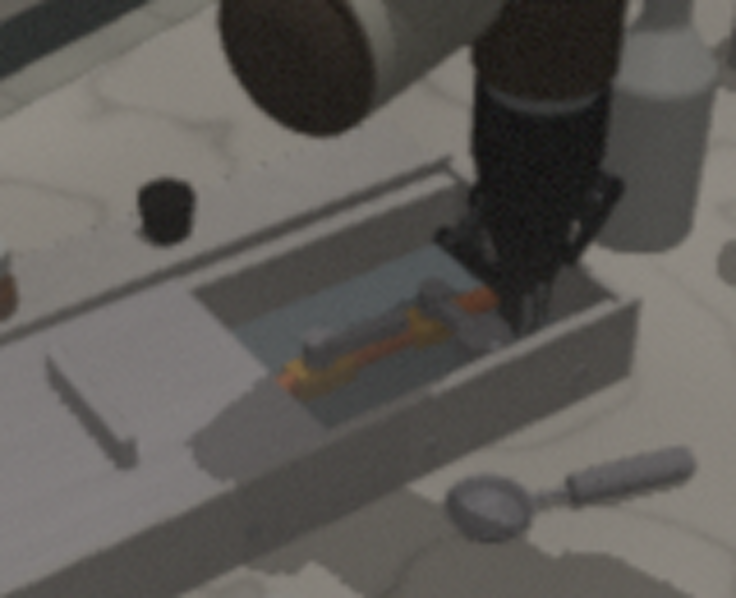

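Nearly shut; now press slowly against the stop, watching the force.

send_rows --pt "0 0.001 0" --pt "0 0.002 0" --pt "0 0.003 0" --pt "0 0.003 0" --yaw '[0,0,0,0]' --fingers '[255,255,255,255]'

```text
clock: 10.75
position: [489.3, -128.1, 27.4]
ee_rot: [0.127, 0.992, -0.003, -0.003]
contact_force: [-0.8, -7.3, 0.3]
gripper_width: 0.2
```

send_rows --pt "0 0.001 0" --pt "0 0.002 0" --pt "0 0.003 0" --pt "0 0.003 0" --yaw '[0,0,0,0]' --fingers '[255,255,255,255]'

```text
clock: 11.15
position: [489.2, -127.6, 27.4]
ee_rot: [0.127, 0.992, -0.005, -0.004]
contact_force: [-0.1, -15.5, 0.5]
gripper_width: 0.1
```

send_rows --pt "0 -0.005 0" --pt "0 -0.012 0" --pt "0 -0.014 -0.03" --pt "0 -0.014 -0.07" --pt "0 -0.014 -0.12" --pt "0 -0.014 -0.17" --pt "0.01 -0.014 -0.2" --pt "0.04 -0.02 -0.23" --pt "0.07 -0.03 -0.24" --pt "0.1 -0.03 -0.24" --pt "0.1 -0.03 -0.24" --yaw '[0,0,0,0,0,0,0,0,0,0,0]' --fingers '[255,255,255,255,255,255,255,255,255,255,255]'

```text
clock: 12.25
position: [383.9, -128.9, 269.0]
ee_rot: [0.127, 0.992, -0.004, -0.003]
contact_force: [0.3, 0.4, 0.0]
gripper_width: -0.2
```

```bash
python3 - <<'E'
from h import *
st()
crop('side','pics/s8.png',180,100,440,290,3)
crop('top','pics/t8.png',220,100,480,280,3)
E
```

```text
t 12.25 pos [ 383.9 -128.9  269. ] box [np.float64(-149.7), np.float64(-187.9)] F [0.3 0.4 0. ] w -0.2 tooly deg 75.42 yaw needed (tool)  -0.03 down [-0.007 -0.006 -1.   ]
```

View pics/s8.png

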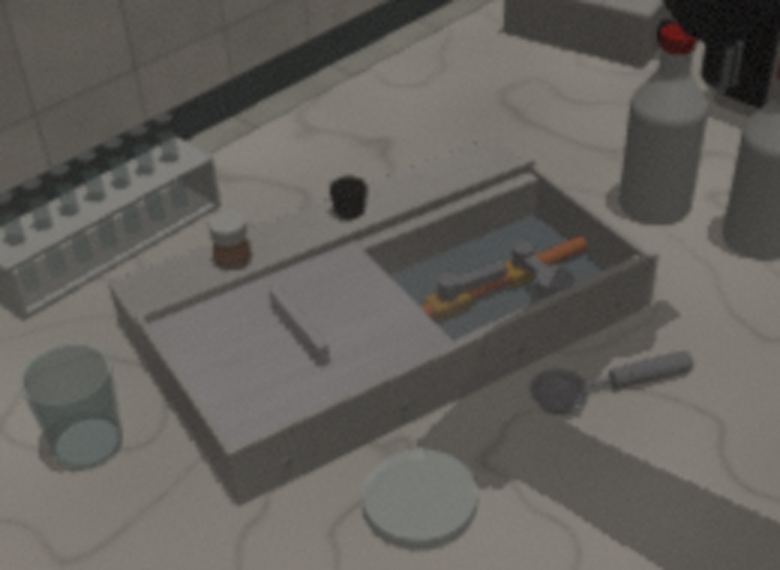

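View pics/t8.png

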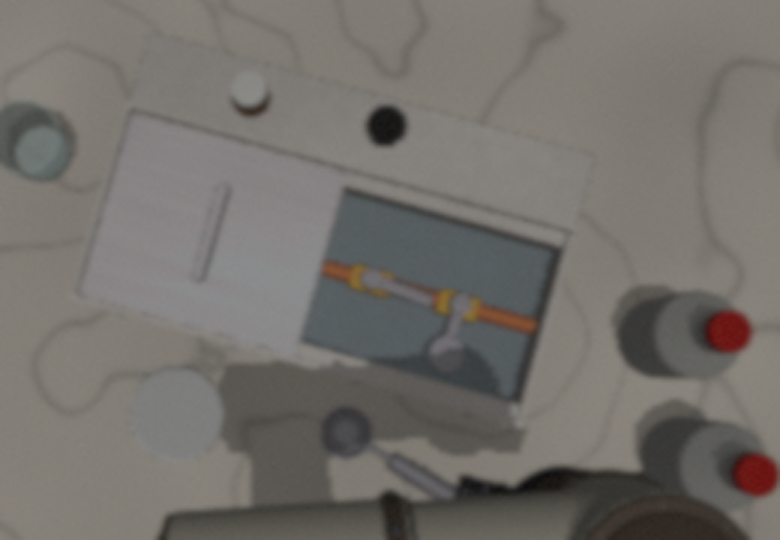

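```bash
python3 - <<'E'
from h import *
cc,q=np.cos(YAW),np.sin(YAW)
for n,uv,z in [('disc',(446,350),41),('hubM',(461,303),38),('hubP',(374,277),38),('Pend',(433,298),39),('rib+x',(223,185),79),('rib-x',(199,280),79),('coverEdge+x',(341,186),55),('coverEdge-x',(304,338),55)]:
    d=bp('top',(220+uv[0]/3-.3,100+uv[1]/3-.3),z)[:2]-O; print(n,[round(cc*d[0]+q*d[1],1),round(-q*d[0]+cc*d[1],1)])
a=cv2.imread('pics/top0.png');b=get_image('top')
d=cv2.absdiff(a,b);cv2.imwrite('pics/diff.png',cv2.convertScaleAbs(d[80:300,180:500],alpha=3))
E
```

```text
disc [np.float64(-46.1), np.float64(-130.3)]
hubM [np.float64(-0.3), np.float64(-132.4)]
hubP [np.float64(1.2), np.float64(-48.6)]
Pend [np.float64(-2.9), np.float64(-106.2)]
rib+x [np.float64(40.7), np.float64(105.4)]
rib-x [np.float64(-47.4), np.float64(102.7)]
coverEdge+x [np.float64(72.1), np.float64(3.5)]
coverEdge-x [np.float64(-71.3), np.float64(-1.6)]
```

View pics/diff.png

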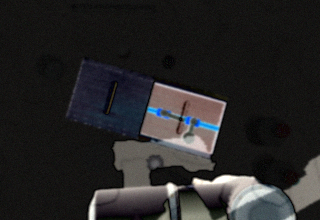

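```bash
python3 - <<'E'
from h import *
x0,y0,x1,y1,f=235,125,345,225,5
a=get_image('top')
b=cv2.convertScaleAbs(cv2.resize(a[y0:y1,x0:x1],None,fx=f,fy=f,interpolation=cv2.INTER_CUBIC),alpha=1.6)
for P,col in [([(-87,1,55),(87,1,55),(87,208,55),(-87,208,55)],(0,255,0)),([(-45,99,79),(45,99,79),(45,109,79),(-45,109,79)],(255,0,0))]:
    q=(pj('top',[b2w(*p) for p in P])-[x0,y0]+.5)*f
    cv2.polylines(b,[q.astype(int).reshape(-1,1,2)],True,col,1)
cv2.imwrite('pics/t9.png',b)
E
```

```text
(no output)
```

View pics/t9.png

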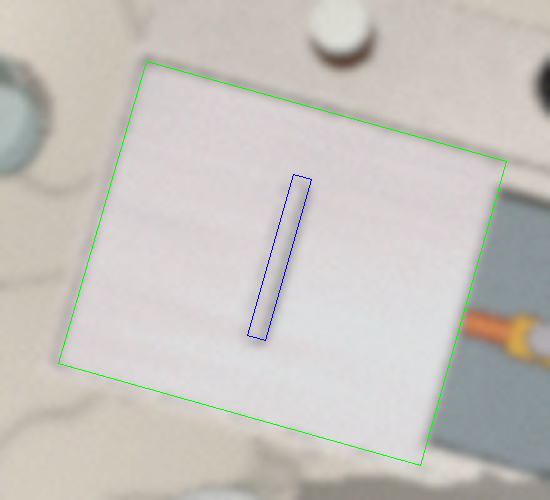

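```bash
python3 - <<'E'
from bench import *
print(job_done(), read_state()['clock'])
E
```

```text
the job is handed in; nothing more can be done
the job is handed in; nothing more can be done
```

I pushed the cover along to the blank end until it met the stop, then pushed the disc handle clockwise until it met its own stop. I did both with the closed fingertips and lifted nothing. I handed the job in at about 12.4 s of the 51 s allowed, with the arm raised clear.

**Cover:** The push force rose to about 15 N and the cover stopped moving. In the last picture the rib is at box y of about +104 mm, and the plate's outline matches where it should lie against the stop.

**Marked handle:** It stalled at about 15 N. The disc was measured at (-46, -130) mm in the box frame. Fully shut would put it at (-48, -133) mm, so the two agree within the 2–3 mm camera accuracy.

**Plain handle and loose things:** The end of the plain handle moved by no more than 2 mm between pictures, which is measurement noise. Comparing the first and last top pictures shows no movement of the bottles, beaker, dish, stopper or jar. The arm's shadow and the arm itself overlie the spatula in that comparison, so I judged it by eye in the ordinary pictures, where it looks unmoved.

**A check that disagreed:** The hand-read points on the rib and the cover's edge suggested the cover was skewed by about 0.03 rad. The enlarged overlay showed it straight, so I put this down to reading error.

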